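Put a vial away in a case with a folding lid stay

TASK

Put the taller of the two loose vials away in the grey sample case: raise the lid by its tab until the folding stay on its side snaps past straight and locks, let go so the lid stands by itself, and stand the vial upright in the empty compartment. Then push the stay's bar down and back to break the joint while the lid is still up, and lower the lid by hand until it is fully shut, never forcing it, letting it drop or slam, or disturbing the other things.

Things in the scene. Friction and masses are not known exactly. Their poses are not given: they have to be found in the camera images.
- case: grey metal sample case, 180 x 180 mm, fixed. Origin: centre of its underside; x from its front to the hinge side, y to its left, z up. Rim 60 mm high, walls 6 mm, floor at z = 6 mm. A partition 35 mm high at y = -28 mm; two short vials stand in the narrow -y part, the wide +y part (y -26 to +84 mm, x -84 to +84 mm) is empty. The shut lid adds 22 mm above the rim
- case_floor (a point): point on the floor of the empty compartment, case frame x = -20, y = +30, z = 6 mm; a good place for the vial. Beside it the left wall is 54 mm away, the partition 56 mm
- lid_hinge (a point): middle of the hinge line, at the far rim (case frame x = +90, y = 0, z = 60 mm); the lid turns about the case's y axis here
- lid_tab (a point): grip point of the black pull tab in the middle of the lid's front edge, 210 mm from the hinge line and 11 mm above the hinge plane. Tab 18 mm wide (case y), 12 mm thick, reaching 27 mm towards the lid and 13 mm outward from here. Lid shut it points to the front, lid up it points up. Gripped across its width it turns between the pads as the lid swings. Axes: the lid's
- lid (a joint): lid angle, 0 shut. About 0.7 kg, stiff hinge: 4 N at the tab raises it, a grip of 15 N is plenty; with the stay broken, friction holds it above about 1.1 rad, lower it falls. The stay stops it at 1.33 to 1.56 rad, set differently each time: feel for this hard stop. The stay locks if the lid comes within about 4 mm (at the tab) of the stop; let go, it settles back 0.02 rad and cannot be pushed shut
- stay_elbow (a joint): elbow angle of the folding stay on the case's right (-y) side, two steel links of 84 mm: about 0 folded (lid shut), 2.67 straight, 2.75 to 2.9 locked past straight (stop at 2.9). Close to straight a spring pulls it into the lock; pushed below about 2.1 it stays broken, nearer to straight it springs back
- stay_bar (a point): on the black push bar at the stay's elbow: 12 mm round, along case y from -102 to -148 mm (this point: -134.5). Locked, it is 95 to 106 mm up and 15 to 35 mm behind the case's middle. Break: push along (0.65, 0, -0.75) in the case frame, 7 to 12 N, fading after 15 mm; at 35 to 40 mm it stays broken, past 55 mm the lid falls. Lid and links reach y = -103 mm: lean the tool's top to -y
- stay_foot (a joint): give of the stay's sprung foot (m), 0 at rest, plus as the stay is stretched, minus when the lid is pushed down on the locked stay: pulling the lid against its stop stretches it about 0.07 mm per newton at the tab. Over 1.5 mm either way (some 20 N) is forcing it
- stay: upper link of the stay with the push bar, one piece; origin at the elbow. Light sheet steel: press with 7 to 15 N, never over 25 N
- sample_vial: the taller and wider loose vial: 28 mm across, 65 mm tall, 30 g, standing upright right of the case, origin at the centre of its underside, z up; grip its body at 30 to 42 mm height
- small_vial: the shorter loose vial, 25 mm across, 51 mm tall, about 80 mm from the other on either side of it; leave it alone. Origin under its centre
- timer: small white timer, 66 x 58 x 20 mm, lying by the case; leave alone
- tape_roll: tape roll, 68 mm across, 18 mm high, behind the case; leave alone
Things that resemble listed ones, but are neither listed nor needed, are in the scene too. There is more than one size of the sample_vial; the one meant has the size given above.

How it is judged:
By the outcome, as a careful person would: the job done as asked, in the order asked, and still so for the second after the job is handed in, with the robot touching nothing.
It also fails if it takes over 72 s, if anything falls off the work surface, if the arm or the gripper's body presses on something with over 40 N, if the wrist force passes 120 N, or if a joint passes its speed limit or range.

ROBOT

A 6-joint arm with a two-finger parallel gripper is mounted at the origin on a cart in front of the work surface, level with it; the furniture and walls round the work are solid. World frame = base frame: x ahead of the robot, y to its left, z up, the work surface at z = 0. Lengths are in m, angles in degrees, forces in N, time in s.
With the tool pointing down it reaches from about 0.25 to 0.725 m from the base axis. Payload 9.7 kg.
Tool frame: the origin (TCP) lies at the very end of the fingers, on their centre line; the grasp point (between the pads) lies 19 mm behind it (bot.grip_point_offset is the distance from the TCP to the grasp point, in m); y points along the fingers, x is the direction in which the jaws open and shut, and the axes are right-handed (so a half turn about y gives the same grasp; the last joint's range is limited). The gripper opens to 85 mm and grips with 20 to 120 N. Pads are 22 mm wide; open, the fingers measure 114 mm over their backs; the gripper's body (76 mm by 85 mm) begins 54 mm behind the grasp point. The pads swing forward as they close: fully open they stand 13 mm farther back than shut.
Start: joints at [-71.161, 4.979, 10.078, 95.1, 0, 90], TCP at [0.178, -0.521, 0.231] pointing down, gripper open.
Joint ranges: [-179.16, 179.16], [-48.56, 103.87], [-65.8, 70.77], [-126.05, 130.52], [-82.76, 87.17], [-180, 180]. Speed limits (degrees/s): [127.2, 127.2, 147.25, 180, 180, 180].

INTERFACE

Orientations are given as [roll, pitch, yaw] about the fixed x, y, z axes, in that order (R = Rz(yaw) Ry(pitch) Rx(roll)).
In Python, from workcell import bot gives the robot as it stands.
- The arm moves only by the shell command python3 -m inch 'ROWS' [FORCE]. ROWS is JSON, a list of rows, each a list of 3 entries, a list of its own where there are three numbers: the shift along the tool's x, y, z in mm, then the turn, a rotation vector about the tool's x, y, z in rad, then the finger opening in mm, from 0 to 85.4. In form: [[[x, y, z], [ax, ay, az], grip], ...]. A call has 1 to 20 rows; each row is the pose to reach, as a shift and turn from the pose measured when the call began, along the tool's axes at that moment; what a row does not reach only later rows make up. A row lasts 1/10 s, in which the tool goes at most 50 mm and 8.59 degrees, less where a joint would pass 70% of its speed; a pose out of reach is approached as far as the arm can. A call with a gripper value outside its range is refused whole. The fingers move at their own pace and stop on an object; FORCE is the grip in N (left out, the last holds). Time passes only in rows, so rows that repeat a pose let the fingers close. It gives the time, the measured TCP pose, the force and the opening at its end, in the units of the state.
- bot.get_obs(): the state, without advancing time (a new reading comes with each control period).
- bot.camera(name): name is "side" or "top" or "wrist"; returns a dict with "frame" (400x640x3 uint8, red, green, blue), "mtx" (3x3 intrinsics, pixels), "origin" and "orientation" of the camera in the world. Camera axes: x right, y down, z forward; pixel columns grow to the right and rows downward; lengths in m; the calibration is good to about 2 mm. A picture is of the moment at which its call begins. There is no depth.
- bot.job_done(): hands the job in, once; it reports no verdict.
Trained networks look in a picture, given as the dict that the camera call returned (one of the last four; its "shot" number tells which), for a name from the list of things; names that differ only in an ending like _2 or _b are one class to them, and where a whole thing is asked for, a point or a joint stands for the part that bears it (a point fixed in the world has none). Each returns a list of dicts, best first, with "confidence" (0 to 1); they miss things now and then, are a little off and sometimes report something else, mostly with a low value. They report only what shows in the picture. A call takes as long as a camera call. They do not tell look-alikes from the thing itself.
- bot.search_frame(picture, name): "box" ([left, top, right, bottom] in pixels, round what is visible of it).
- bot.cut_out(picture, name): "region" (400x640 bool, what is visible of it) and "box" ([left, top, right, bottom] in pixels, round what is visible of it).
The state is a dict: "time": time; "q": joint angles; "qd": joint speeds; "joint_efforts": joint torques, N m; "ee_pos": TCP position; "tcp_rot": TCP orientation; "wrist_force": force on the tool from outside, world axes, zero at the start; "torque": the same for the moment, N m; "opening": finger opening in m.
Only numpy, scipy, OpenCV 4.12 (cv2) and the standard library are available. Lean on these libraries where they do the work, as an engineer would, in place of code of your own. Each camera call takes 0.05 s, during which the arm holds its last target. There are 200 camera calls.

## Working session

There is one attempt and no reset: what is moved stays moved. The work goes in short steps, Python scripts to look and compute and a shell command to move; the robot and the scene stay as the last step left them, time stands still between calls to the robot, and variables do not carry over. Pictures are saved under pics/ and viewed, about 8 in all and at most 12, crops included, and the job is handed in when it is done.

```bash
mkdir -p pics; ls; cat > h.py <<'E'
import numpy as np, cv2
from scipy.spatial.transform import Rotation as R
from workcell import bot
def cam(n): return bot.camera(n)
def rot(p):
    o=np.array(p["orientation"],float)
    if o.shape==(3,3): return o
    return R.from_euler('xyz',o,degrees=True).as_matrix()
def ray(p,u,v):
    d=rot(p)@np.linalg.inv(np.array(p["mtx"]))@np.array([u,v,1.0]); return np.array(p["origin"]),d/np.linalg.norm(d)
def atz(p,u,v,z):
    o,d=ray(p,u,v); return o+d*(z-o[2])/d[2]
def proj(p,X):
    c=np.array(p["mtx"])@(rot(p).T@(np.asarray(X,float)-np.array(p["origin"]))); return c[:2]/c[2]
def tri(ps):
    A=0;b=0
    for p,u,v in ps:
        o,d=ray(p,u,v); M=np.eye(3)-np.outer(d,d); A=A+M; b=b+M@o
    return np.linalg.solve(A,b)
def save(p,n): cv2.imwrite(f"pics/{n}.png",cv2.cvtColor(p["frame"],cv2.COLOR_RGB2BGR))
def tool(X,Rw=None):
    "shift in tool axes (mm) from now to TCP pos X"
    o=bot.get_obs(); T=R.from_euler('xyz',o["tcp_rot"],degrees=True)
    s=T.inv().apply(np.array(X)-o["ee_pos"])*1000
    r=None if Rw is None else (T.inv()*Rw).as_rotvec()
    return np.round(s,1), r if r is None else np.round(r,3)
E
python3 - <<'E'
from h import *
o=bot.get_obs(); print({k:np.round(v,3) for k,v in o.items()})
for n in("top","side"):
    p=cam(n); save(p,n+"0"); print(n,p["orientation"],p["origin"],p["mtx"])
    for k in("case","lid_tab","stay_bar","sample_vial","small_vial","timer","tape_roll","lid_hinge"):
        for r in bot.search_frame(p,k)[:4]: print(k,np.round(r["box"]),round(r["confidence"],2))
a=cv2.imread("pics/top0.png")
E
```

```text
pics
{'time': np.float64(0.0), 'q': array([-7.1161e+01,  5.0120e+00,  1.0034e+01,  9.5099e+01,  1.0000e-03,
        8.9999e+01]), 'qd': array([ 0.036, -0.133, -0.086, -0.086,  0.027,  0.054]), 'joint_efforts': array([ 4.0000e-03, -5.2038e+01,  4.6481e+01,  1.6000e-02,  0.0000e+00,
       -0.0000e+00]), 'ee_pos': array([ 0.178, -0.52 ,  0.231]), 'tcp_rot': array([-8.9999e+01,  7.7000e-02, -7.1160e+01]), 'wrist_force': array([ 0.918, -0.251,  0.202]), 'torque': array([-0.015, -0.016, -0.054]), 'opening': np.float64(0.086)}
top [-172.60727502   -1.23693775  -90.26161167] [0.39384085 0.16782257 1.18010009] [[431.61999765   0.         314.94556737]
 [  0.         431.61999765 199.49184299]
 [  0.           0.           1.        ]]
case [264. 146. 353. 234.] 0.76
case [263. 148. 338. 232.] 0.28
lid_tab [264. 148. 336. 233.] 0.76
stay_bar [222. 255. 258. 287.] 0.7
stay_bar [264. 146. 353. 231.] 0.34
sample_vial [377. 227. 391. 237.] 0.69
sample_vial [327. 260. 332. 267.] 0.6
sample_vial [357. 203. 370. 223.] 0.53
small_vial [353. 234. 362. 247.] 0.46
small_vial [262. 144. 337. 236.] 0.44
timer [225. 255. 257. 288.] 0.83
tape_roll [290. 110. 315. 130.] 0.6
tape_roll [265. 145. 338. 233.] 0.4
lid_hinge [264. 145. 353. 234.] 0.85
side [-120.4822059     0.28733904   -8.54714142] [ 0.42427188 -0.61477801  0.5268622 ] [[381.83326287   0.         319.07597541]
 [  0.         381.83326287 200.55496461]
 [  0.           0.           1.        ]]
case [283. 171. 387. 246.] 0.89
lid_tab [282. 171. 386. 220.] 0.71
stay_bar [338. 215. 381. 243.] 0.55
sample_vial [305. 224. 324. 271.] 0.87
sample_vial [286. 253. 296. 286.] 0.76
sample_vial [247. 225. 254. 246.] 0.59
small_vial [276. 238. 282. 268.] 0.72
timer [230. 180. 258. 202.] 0.87
tape_roll [396. 200. 424. 219.] 0.59
lid_hinge [279. 172. 388. 242.] 0.82
```

```bash
python3 - <<'E'
import cv2,numpy as np
a=cv2.imread("pics/top0.png")[100:300,200:410]; b=cv2.imread("pics/side0.png")[150:300,215:435]
a=cv2.resize(a,None,fx=3,fy=3,interpolation=2)[:600]; b=cv2.resize(b,None,fx=3.6,fy=3.6,interpolation=2)
cv2.imwrite("pics/a.png",a); cv2.imwrite("pics/b.png",b)
E
```

```text
(no output)
```

View pics/a.png

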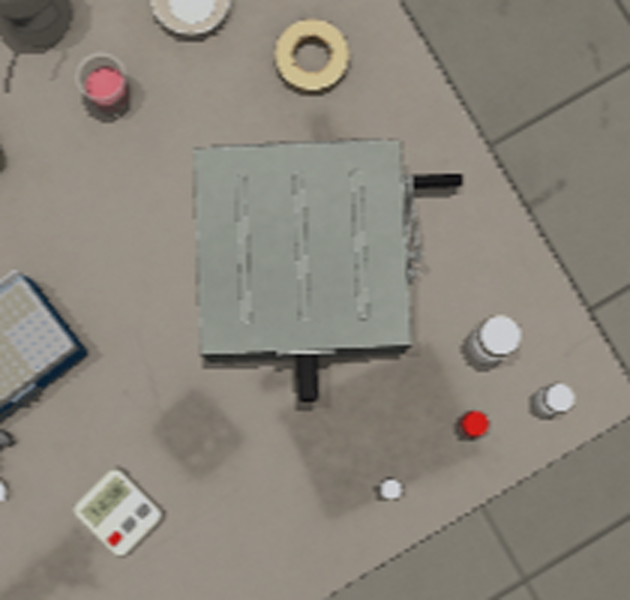

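View pics/b.png

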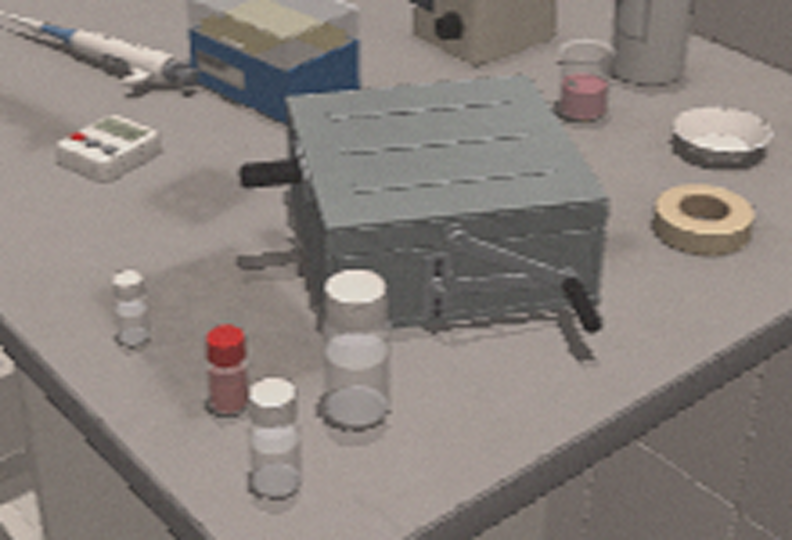

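```bash
python3 - <<'E'
from h import *
t=cam("top"); s=cam("side"); save(t,"t1")
S=lambda x,y:(215+x/3.6,150+y/3.6); T=lambda x,y:(200+x/3,100+y/3)
for n,b,tp,w,tt in(("big",(355,408),(356,287),62,(499,336)),("mid",(275,480),(273,392),49,(558,397)),("red",(227,400),(226,339),40,(475,424)),("sml",(132,336),(128,279),33,(391,488))):
    B=atz(s,*S(*b),0); P=tri([(s,*S(*tp)),(t,*T(*tt))])
    d=np.linalg.norm(B-s["origin"]); print(n,B.round(3),"top",P.round(3),"diam",w/3.6*d/381.8)
# case corners from top image at z=.082 ; tab
for n,c in(("BL",(194,149)),("BR",(402,141)),("FR",(409,346)),("FL",(203,355))): print(n,atz(t,*T(*c),.082).round(4))
print("tabend",atz(t,*T(307,401),.071).round(4), "tabL/R", atz(t,*T(298,400),.071).round(4),atz(t,*T(317,400),.071).round(4))
for k in ("lid_tab","stay_bar","case"):
  for p in (t,s):
    for r in bot.cut_out(p,k)[:1]: print(k,np.round(r["box"]),r["confidence"],r["region"].sum())
E
```

```text
big [0.504 0.012 0.   ] top [0.504 0.012 0.087] diam 0.03712113751051699
mid [ 0.452 -0.042  0.   ] top [ 0.453 -0.041  0.062] diam 0.027773272657181974
red [0.43  0.031 0.   ] top [0.431 0.029 0.046] diam 0.02426411263983262
sml [0.374 0.104 0.   ] top [0.375 0.103 0.044] diam 0.02143380374413881
BL [0.667  0.2735 0.082 ]
BR [0.6743 0.0931 0.082 ]
FR [0.4953 0.089  0.082 ]
FL [0.4881 0.2641 0.082 ]
tabend [0.4494 0.176  0.071 ] tabL/R [0.4503 0.1837 0.071 ] [0.4502 0.1674 0.071 ]
lid_tab [265. 147. 337. 231.] 0.61 5054
lid_tab [284. 170. 385. 222.] 0.97 3485
stay_bar [338. 214. 381. 242.] 0.58 222
case [263. 144. 351. 234.] 0.84 5274
case [283. 173. 390. 245.] 0.8 5203
```

Candidates (top-crop pixels): big white (497,340) measures 37 mm × 87 mm; white (555,400) 28 mm × ~63 mm; red (475,425) 24 × 47 mm; tiny white (390,490) 21 × 44 mm. The white one at (555,400) fits 28×65 (sample_vial), red fits small_vial (75 mm away). First move: a small turn, to learn the wrist sense.

```bash
python3 -m inch '[[[0,-30,0],[0,0.14,0],85]]' 
cat >> h.py <<'E'
YAW=2.3; C=np.array([.5812,.1800,0]); CR=R.from_euler('z',YAW,degrees=True)
def cw(x,y,z): return C+CR.apply(np.array([x,y,z])/1000)
def pose(grip,tilt,sx,lean=0):
    "TCP pos and rotation: jaws along sx*case y, approach down tilted 'tilt' deg toward case +x"
    t=np.radians(tilt); y=CR.apply([np.sin(t),0,-np.cos(t)]); x=CR.apply([0,sx,0]); 
    M=np.column_stack([x,y,np.cross(x,y)]); return np.array(grip)+.019*y, R.from_matrix(M)
E
python3 - <<'E'
from h import *
o=bot.get_obs(); print(o["q"].round(1),o["tcp_rot"].round(1),o["ee_pos"].round(3))
for sx in(1,-1):
    for tl in (0,30):
        g,M=pose(cw(-120,0,71+90),tl,sx); print(sx,tl,g.round(3),M.as_euler('xyz',degrees=True).round(1),*tool(g,M))
print(bot.grip_point_offset)
E
```

```text
time: 1.4
ee_pos: [0.1772, -0.5194, 0.2579]
tcp_rot: [-90.1, 0.4, -79.2]
wrist_force: [1.0, -0.8, -0.0]
opening: 0.0852
[-71.2   5.9  14.   98.5   0.   98.1] [-90.1   0.4 -79.2] [ 0.177 -0.519  0.258]
1 0 [0.461 0.175 0.142] [-90.    0.   92.3] [-628.5  119.5  409. ] [-9.000e-03 -2.994e+00 -2.000e-03]
1 30 [0.471 0.176 0.145] [-120.     0.    92.3] [-627.1  116.9  418.4] [-0.066 -2.897 -0.778]
-1 0 [0.461 0.175 0.142] [-90.    0.  -87.7] [-628.5  119.5  409. ] [ 0.001  0.148 -0.006]
-1 30 [0.471 0.176 0.145] [-60.    0.  -87.7] [-627.1  116.9  418.4] [ 0.524  0.143 -0.045]
0.0187
```

```bash
python3 -m inch '[[[-628,119,409],[0,-2.99,0],40],[[-628,119,409],[0,-2.99,0],40],[[-628,119,409],[0,-2.99,0],40],[[-628,119,409],[0,-2.99,0],40],[[-628,119,409],[0,-2.99,0],40],[[-628,119,409],[0,-2.99,0],40],[[-628,119,409],[0,-2.99,0],40],[[-628,119,409],[0,-2.99,0],40],[[-628,119,409],[0,-2.99,0],40],[[-628,119,409],[0,-2.99,0],40],[[-628,119,409],[0,-2.99,0],40],[[-628,119,409],[0,-2.99,0],40],[[-628,119,409],[0,-2.99,0],40],[[-628,119,409],[0,-2.99,0],40],[[-628,119,409],[0,-2.99,0],40],[[-628,119,409],[0,-2.99,0],40],[[-628,119,409],[0,-2.99,0],40],[[-628,119,409],[0,-2.99,0],40],[[-628,119,409],[0,-2.99,0],40],[[-628,119,409],[0,-2.99,0],40]]'
python3 - <<'E'
from h import *
o=bot.get_obs(); print(o["q"].round(1))
g,M=pose(cw(-120,0,71+90),30,1); print(*tool(g,M))
E
```

```text
time: 3.4
ee_pos: [0.4613, 0.1748, 0.1424]
tcp_rot: [-89.9, -0.3, 92.5]
wrist_force: [0.1, -0.5, 0.3]
opening: 0.0397
[20.5 -3.6 -8.4 85.2  0.4 18.1]
[ 0.4 -2.1 -9.5] [-0.526  0.001  0.007]
```

Tilt the tool 30° and look with the wrist camera.

```bash
python3 -m inch '[[[0,-2,-9],[-0.526,0,0],40],[[0,-2,-9],[-0.526,0,0],40],[[0,-2,-9],[-0.526,0,0],40],[[0,-2,-9],[-0.526,0,0],40],[[0,-2,-9],[-0.526,0,0],40],[[0,-2,-9],[-0.526,0,0],40]]'
python3 - <<'E'
from h import *
o=bot.get_obs(); print(o["q"].round(1))
p=cam("wrist"); f=p["frame"].copy(); print(p["origin"],p["orientation"])
for X in (cw(-120,0,71),cw(-133,0,71),cw(-93,9,71),cw(-93,-90,82),cw(-93,90,82),cw(93,0,82)):
    u=proj(p,X); print(u.round()); cv2.circle(f,tuple(int(i) for i in u),3,(255,0,0),-1)
p["frame"]=f; save(p,"w1")
E
```

```text
time: 4.0
ee_pos: [0.4702, 0.1754, 0.1451]
tcp_rot: [-120.0, -0.4, 92.5]
wrist_force: [-0.2, 0.8, 0.5]
opening: 0.0399
[ 27.1 -31.5 -35.3  58.3 -11.7  21.8]
[0.32666466 0.16897892 0.22680401] [131.0250694   -0.41748849  92.43945692]
[315. 153.]
[315. 137.]
[328. 183.]
[182. 195.]
[448. 194.]
[315. 306.]
```

View pics/w1.png

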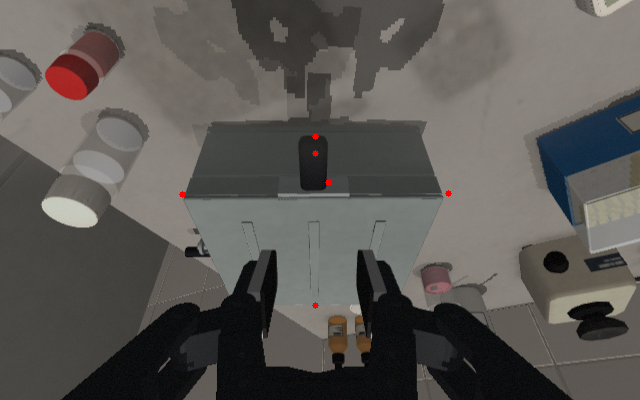

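The overlay fits the tab (centre 315,155) and lid front edge within 1–2 px, so I go down and grip.

```bash
python3 -m inch '[[[0,40,23],[0,0,0],40],[[0,78,45],[0,0,0],40],[[0,78,45],[0,0,0],40],[[0,78,45],[0,0,0],40],[[0,78,45],[0,0,0],10],[[0,78,45],[0,0,0],10],[[0,78,45],[0,0,0],10],[[0,78,45],[0,0,0],10],[[0,78,45],[0,0,0],10],[[0,78,45],[0,0,0],10]]' 20
python3 - <<'E'
from h import *
o=bot.get_obs(); print(o["q"].round(1),o["wrist_force"].round(2))
T=R.from_euler('xyz',o["tcp_rot"],degrees=True)
h=cw(90,0,60); g=o["ee_pos"]-.0187*T.apply([0,1,0]); print("grip",g.round(4), "want",cw(-120,0,71).round(4))
c=CR.inv().apply(g-h); print(c)
for th in np.arange(.1,1.61,.1):
    n=R.from_rotvec([0,th,0]).apply(c)
    w=h+CR.apply(n)-g; print(round(th,2),(T.inv().apply(w)*1000).round(1))
E
```

```text
time: 5.05
ee_pos: [0.4725, 0.1738, 0.0588]
tcp_rot: [-120.3, -0.1, 92.2]
wrist_force: [-3.3, -19.0, 8.1]
opening: 0.0175
[ 27.  -30.  -44.1  48.  -12.1  21.8] [ -3.34 -19.03   8.07]
grip [0.4631 0.1734 0.0749] want [0.4613 0.1752 0.071 ]
[-0.20829076 -0.00186798  0.01493556]
0.1 [  0.1 -16.6 -12.6]
0.2 [  0.1 -31.9 -26.8]
0.3 [  0.2 -45.7 -42.5]
0.4 [  0.3 -57.8 -59.5]
0.5 [  0.3 -68.2 -77.6]
0.6 [  0.4 -76.8 -96.6]
0.7 [   0.5  -83.4 -116.5]
0.8 [   0.5  -87.9 -136.8]
0.9 [   0.6  -90.5 -157.5]
1.0 [   0.6  -90.9 -178.4]
1.1 [   0.7  -89.3 -199.2]
1.2 [   0.8  -85.5 -219.8]
1.3 [   0.8  -79.8 -239.8]
1.4 [   0.9  -72.1 -259.2]
1.5 [   0.9  -62.5 -277.7]
1.6 [   1.   -51.1 -295.2]
```

```bash
python3 -m inch '[[[0,0,0],[0,0,0],10],[[0,0,0],[0,0,0],10]]'; python3 -m inch '[[[0,0,0],[0,0,0],10],[[0,0,0],[0,0,0],10]]'
```

```text
time: 5.25
ee_pos: [0.4727, 0.1736, 0.0605]
tcp_rot: [-120.3, -0.1, 92.2]
wrist_force: [-4.0, -2.9, -2.6]
opening: 0.0177
time: 5.45
ee_pos: [0.4728, 0.1736, 0.0615]
tcp_rot: [-120.3, -0.1, 92.2]
wrist_force: [-4.5, -2.2, -2.1]
opening: 0.0176
```

```bash
python3 -m inch '[[[0,-8,-6],[0,0,0],10],[[0,-17,-13],[0,0,0],10],[[0,-25,-20],[0,0,0],10],[[0,-32,-27],[0,0,0],10],[[0,-46,-43],[0,0,0],10],[[0,-58,-60],[0,0,0],10],[[0,-58,-60],[0,0,0],10]]'
python3 - <<'E'
from h import *
o=bot.get_obs(); print(o["q"].round(1),o["wrist_force"].round(2))
T=R.from_euler('xyz',o["tcp_rot"],degrees=True)
h=cw(90,0,60); g=o["ee_pos"]-.0187*T.apply([0,1,0])
c=CR.inv().apply(g-h); print(c,np.hypot(c[0],c[2]),np.arctan2(c[2],-c[0])-np.arctan2(11,210))
s=cam("side"); save(s,"s2"); f=cv2.imread("pics/s2.png")[60:300,200:440]; cv2.imwrite("pics/s2c.png",cv2.resize(f,None,fx=2.5,fy=2.5))
E
```

```text
time: 6.15
ee_pos: [0.4971, 0.1747, 0.1458]
tcp_rot: [-120.5, -0.2, 92.1]
wrist_force: [-6.4, -1.0, 2.3]
opening: 0.0178
[ 25.5 -28.1 -33.5  56.2 -11.4  20.5] [-6.38 -1.02  2.31]
[-0.18372632 -0.00199359  0.10191119] 0.21009819574889588 0.45410385295608413
```

View pics/s2c.png

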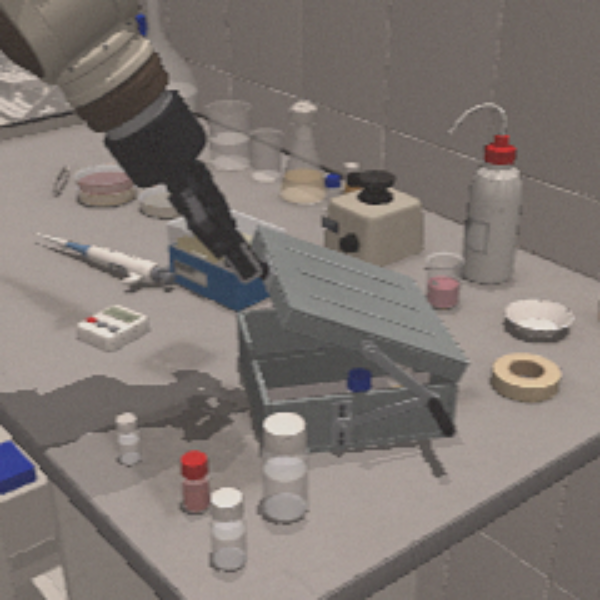

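The lid is opening, gripped by the tab, with the radius at 210 mm as expected. I continue along the arc.

```bash
cat >> h.py <<'E'
def lid():
    o=bot.get_obs(); T=R.from_euler('xyz',o["tcp_rot"],degrees=True); h=cw(90,0,60)
    g=o["ee_pos"]-.0187*T.apply([0,1,0]); c=CR.inv().apply(g-h)
    return o,T,h,g,c,np.hypot(c[0],c[2]),np.arctan2(c[2],-c[0])-np.arctan2(11,210)
def arc(ths,rad=None):
    o,T,h,g,c,r,th0=lid(); print("th",round(th0,3),"r",round(r,4),"F case",CR.inv().apply(o["wrist_force"]).round(1),"q",o["q"].round(0))
    for th in ths:
        n=R.from_rotvec([0,th-th0,0]).apply(c); print(round(th,3),(T.inv().apply(h+CR.apply(n)-g)*1000).round(1))
E
python3 -c "
from h import *
arc(np.arange(.55,1.6,.1))"
```

```text
th 0.447 r 0.21 F case [-5.7 -0.   2.6] q [ 26. -28. -34.  56. -11.  21.]
0.55 [  0.1 -10.2 -19.2]
0.65 [  0.2 -18.1 -38.6]
0.75 [  0.3 -24.1 -58.7]
0.85 [  0.4 -28.  -79.4]
0.95 [   0.5  -29.9 -100.3]
1.05 [   0.6  -29.6 -121.3]
1.15 [   0.6  -27.2 -142.1]
1.25 [   0.7  -22.8 -162.6]
1.35 [   0.8  -16.4 -182.6]
1.45 [   0.8   -7.9 -201.9]
1.55 [   0.9    2.3 -220.2]
```

```bash
python3 -m inch '[[[0,-10,-19],[0,0,0],10],[[0,-18,-39],[0,0,0],10],[[0,-24,-59],[0,0,0],10],[[0,-28,-79],[0,0,0],10],[[0,-30,-100],[0,0,0],10],[[0,-30,-121],[0,0,0],10],[[0,-27,-142],[0,0,0],10],[[0,-23,-162],[0,0,0],10],[[0,-23,-162],[0,0,0],10]]'
python3 -c "
from h import *
arc(np.arange(1.22,1.63,.02))"
```

```text
time: 7.1
ee_pos: [0.6266, 0.1803, 0.2485]
tcp_rot: [-120.6, -0.4, 92.2]
wrist_force: [-0.7, 5.4, 4.5]
opening: 0.0179
th 1.26 r 0.2116 F case [-0.4  5.4  4.5] q [ 20. -11.  -9.  62.  -9.  15.]
1.22 [-0.  -2.1  8.1]
1.24 [-0.  -1.1  4. ]
1.26 [ 0.  0. -0.]
1.28 [ 0.   1.2 -4.1]
1.3 [ 0.   2.5 -8.1]
1.32 [  0.    3.8 -12.1]
1.34 [  0.1   5.3 -16.1]
1.36 [  0.1   6.8 -20.1]
1.38 [  0.1   8.4 -24. ]
1.4 [  0.1  10.  -27.9]
1.42 [  0.1  11.8 -31.7]
1.44 [  0.1  13.6 -35.6]
1.46 [  0.1  15.5 -39.3]
1.48 [  0.1  17.5 -43.1]
1.5 [  0.1  19.6 -46.8]
1.52 [  0.1  21.7 -50.4]
1.54 [  0.1  23.9 -54.1]
1.56 [  0.1  26.1 -57.6]
1.58 [  0.2  28.5 -61.2]
1.6 [  0.2  30.9 -64.6]
1.62 [  0.2  33.4 -68.1]
```

```bash
G(){ grep -E "wrist_force|ee_pos"; }
python3 -m inch '[[[0,1.2,-4],[0,0,0],10],[[0,2.4,-8],[0,0,0],10],[[0,2.4,-8],[0,0,0],10]]'|G
python3 -m inch '[[[0,0.7,-1.9],[0,0,0],10],[[0,0.7,-1.9],[0,0,0],10]]'|G
python3 -m inch '[[[0,0.7,-1.9],[0,0,0],10],[[0,0.7,-1.9],[0,0,0],10]]'|G
python3 -m inch '[[[0,0.7,-1.9],[0,0,0],10],[[0,0.7,-1.9],[0,0,0],10]]'|G
python3 -m inch '[[[0,0.7,-1.9],[0,0,0],10],[[0,0.7,-1.9],[0,0,0],10]]'|G
python3 -c "
from h import *
arc([1.3])"
```

```text
ee_pos: [0.6351, 0.1808, 0.2508]
wrist_force: [0.5, 1.6, 0.3]
ee_pos: [0.6372, 0.1809, 0.2513]
wrist_force: [-0.5, 1.6, -0.2]
ee_pos: [0.6393, 0.1809, 0.2518]
wrist_force: [-0.8, 0.9, 0.4]
ee_pos: [0.6415, 0.1811, 0.2523]
wrist_force: [-0.2, 0.6, 0.4]
ee_pos: [0.6438, 0.1812, 0.2528]
wrist_force: [-1.2, 1.7, 0.4]
th 1.343 r 0.2121 F case [-1.1  1.7  0.4] q [19. -8. -7. 62. -8. 15.]
1.3 [-0.  -3.1  8.7]
```

```bash
G(){ grep -E "wrist_force|ee_pos"; }
python3 -m inch '[[[0,0.8,-1.8],[0,0,0],10],[[0,0.8,-1.8],[0,0,0],10]]'|G
python3 -m inch '[[[0,0.8,-1.8],[0,0,0],10],[[0,0.8,-1.8],[0,0,0],10]]'|G
python3 -m inch '[[[0,0.8,-1.8],[0,0,0],10],[[0,0.8,-1.8],[0,0,0],10]]'|G
python3 -m inch '[[[0,0.8,-1.8],[0,0,0],10],[[0,0.8,-1.8],[0,0,0],10]]'|G
python3 -m inch '[[[0,0.8,-1.8],[0,0,0],10],[[0,0.8,-1.8],[0,0,0],10]]'|G
python3 -c "
from h import *
arc([1.3])"
```

```text
ee_pos: [0.6461, 0.1812, 0.2532]
wrist_force: [-0.0, 1.4, 1.7]
ee_pos: [0.6483, 0.1814, 0.2536]
wrist_force: [0.0, 1.0, 2.1]
ee_pos: [0.6506, 0.1815, 0.254]
wrist_force: [-0.6, 0.6, 1.3]
ee_pos: [0.6528, 0.1816, 0.2544]
wrist_force: [-0.5, 1.9, 1.0]
ee_pos: [0.655, 0.1816, 0.2547]
wrist_force: [-0.1, 1.7, 1.6]
th 1.397 r 0.2123 F case [-0.   1.7  1.6] q [19. -7. -6. 61. -8. 15.]
1.3 [-0.1 -7.4 19.2]
```

```bash
G(){ grep -E "wrist_force|ee_pos"; }
python3 -m inch '[[[0,0.9,-1.8],[0,0,0],10],[[0,0.9,-1.8],[0,0,0],10]]'|G
python3 -m inch '[[[0,0.9,-1.8],[0,0,0],10],[[0,0.9,-1.8],[0,0,0],10]]'|G
python3 -m inch '[[[0,0.9,-1.8],[0,0,0],10],[[0,0.9,-1.8],[0,0,0],10]]'|G
python3 -m inch '[[[0,0.9,-1.8],[0,0,0],10],[[0,0.9,-1.8],[0,0,0],10]]'|G
python3 -m inch '[[[0,1,-1.8],[0,0,0],10],[[0,1,-1.8],[0,0,0],10]]'|G
python3 -m inch '[[[0,1,-1.8],[0,0,0],10],[[0,1,-1.8],[0,0,0],10]]'|G
python3 -c "
from h import *
arc([1.3])"
```

```text
ee_pos: [0.6573, 0.1818, 0.255]
wrist_force: [-1.0, 0.3, 2.0]
ee_pos: [0.6596, 0.1818, 0.2553]
wrist_force: [-0.7, 1.6, 2.9]
ee_pos: [0.6619, 0.1819, 0.2556]
wrist_force: [-0.3, 1.2, 2.4]
ee_pos: [0.6642, 0.1821, 0.2558]
wrist_force: [-0.5, 1.0, 2.0]
ee_pos: [0.6666, 0.1822, 0.2561]
wrist_force: [-0.4, 1.1, 2.9]
ee_pos: [0.669, 0.1823, 0.2562]
wrist_force: [-0.6, 0.9, 3.8]
th 1.463 r 0.2126 F case [-0.6  0.9  3.8] q [18. -5. -4. 61. -8. 14.]
1.3 [ -0.1 -13.6  31.8]
```

```bash
G(){ grep -E "wrist_force|ee_pos"; }
python3 -m inch '[[[0,1,-1.7],[0,0,0],10],[[0,1,-1.7],[0,0,0],10]]'|G
python3 -m inch '[[[0,1,-1.7],[0,0,0],10],[[0,1,-1.7],[0,0,0],10]]'|G
python3 -m inch '[[[0,1,-1.7],[0,0,0],10],[[0,1,-1.7],[0,0,0],10]]'|G
python3 -m inch '[[[0,1,-1.7],[0,0,0],10],[[0,1,-1.7],[0,0,0],10]]'|G
python3 -c "
from h import *
arc([1.3])"
```

```text
ee_pos: [0.6712, 0.1824, 0.2564]
wrist_force: [0.3, 1.1, 3.2]
ee_pos: [0.6735, 0.1825, 0.2565]
wrist_force: [-0.1, 0.5, 3.7]
ee_pos: [0.6757, 0.1825, 0.2567]
wrist_force: [1.0, 0.6, 2.7]
ee_pos: [0.678, 0.1827, 0.2568]
wrist_force: [0.7, 1.5, 3.6]
th 1.505 r 0.2128 F case [0.8 1.5 3.6] q [18. -4. -3. 61. -8. 14.]
1.3 [ -0.2 -18.   39.7]
```

```bash
G(){ grep -E "wrist_force|ee_pos"; }
python3 -m inch '[[[0,1,-1.7],[0,0,0],10],[[0,1,-1.7],[0,0,0],10]]'|G
python3 -m inch '[[[0,1,-1.7],[0,0,0],10],[[0,1,-1.7],[0,0,0],10]]'|G
python3 -m inch '[[[0,1,-1.7],[0,0,0],10],[[0,1,-1.7],[0,0,0],10]]'|G
python3 -c "
from h import *
arc([1.3])
s=cam('side'); save(s,'s3'); f=cv2.imread('pics/s3.png')[40:300,220:460]; cv2.imwrite('pics/s3c.png',cv2.resize(f,None,fx=2.3,fy=2.3,interpolation=2))"
```

```text
ee_pos: [0.6803, 0.1828, 0.2569]
wrist_force: [0.9, 1.9, 3.9]
ee_pos: [0.6825, 0.1829, 0.2569]
wrist_force: [-2.3, 1.0, 5.4]
ee_pos: [0.684, 0.1829, 0.2569]
wrist_force: [-6.3, 0.8, 6.1]
th 1.534 r 0.2129 F case [-6.3  1.1  6.1] q [18. -3. -2. 61. -8. 14.]
1.3 [ -0.2 -21.1  44.9]
```

View pics/s3c.png

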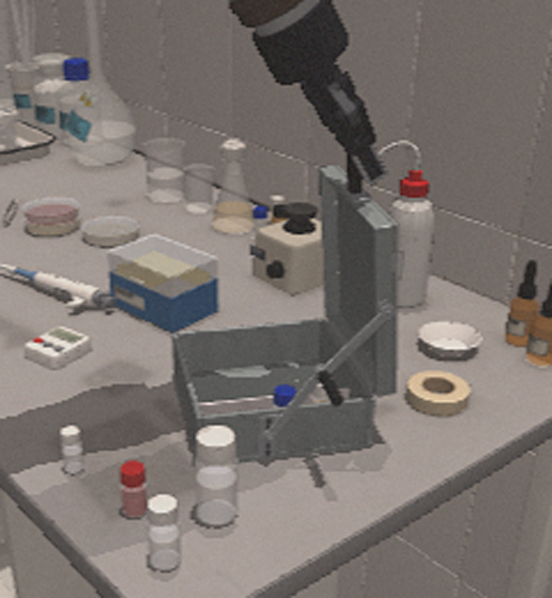

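The stop is being felt (−6 N) and the stay looks straight. One more small step, then release.

```bash
G(){ grep -E "wrist_force|ee_pos"; }
python3 -m inch '[[[0,0.7,-1.2],[0,0,0],10],[[0,0.7,-1.2],[0,0,0],10]]'|G
python3 -m inch '[[[0,0.7,-1.2],[0,0,0],10],[[0,0.7,-1.2],[0,0,0],10],[[0,0.7,-1.2],[0,0,0],10]]'|G
python3 -c "
from h import *
arc([1.5])"
```

```text
ee_pos: [0.6847, 0.1829, 0.2568]
wrist_force: [-8.9, 0.1, 6.8]
ee_pos: [0.6853, 0.183, 0.2568]
wrist_force: [-9.6, -0.9, 6.7]
th 1.54 r 0.2129 F case [-9.7 -0.5  6.7] q [18. -3. -2. 61. -8. 14.]
1.5 [-0.  -4.3  7.2]
```

```bash

python3 -m inch '[[[0,0,0],[0,0,0],10],[[0,-0.5,1.5],[0,0,0],10],[[0,-0.5,2],[0,0,0],40],[[0,-0.5,2],[0,0,0],40],[[0,-0.5,2],[0,0,0],40],[[0,-40,2],[0,0,0],40],[[0,-80,2],[0,0,0],40],[[0,-80,2],[0,0,0],40]]'
python3 - <<'E'
from h import *
t=cam("top"); s=cam("side"); save(t,"t4"); save(s,"s4")
def bar(p,x0,x1,y0,y1): pass
B=[]
for p in(t,s):
    for k in("stay_bar","stay","sample_vial","lid_tab"):
        for r in bot.search_frame(p,k)[:3]: print(k,np.round(r["box"]),round(r["confidence"],2))
a=cv2.imread("pics/t4.png")[110:260,250:400]; b=cv2.imread("pics/s4.png")[100:260,290:410]
a=cv2.resize(a,(400,400),interpolation=2); b=cv2.resize(b,(400,533),interpolation=2)
c=np.zeros((533,800,3),np.uint8); c[:400,:400]=a; c[:,400:]=b; cv2.imwrite("pics/c4.png",c)
for x in (15,25,35): print(proj(s,cw(x,-102,100)),proj(s,cw(x,-148,100)),proj(t,cw(x,-102,100)),proj(t,cw(x,-148,100)))
V=np.array([.4525,-.0415,0])
# plan for vial: tool-down, jaws; world yaw options
o=bot.get_obs(); print(o["q"].round(1),o["ee_pos"].round(3),o["tcp_rot"].round(1))
E
```

```text
time: 13.15
ee_pos: [0.6424, 0.181, 0.3315]
tcp_rot: [-121.3, -0.6, 92.2]
wrist_force: [0.1, -0.1, 1.0]
opening: 0.04
stay_bar [340. 158. 357. 171.] 0.63
stay [339. 159. 355. 170.] 0.66
sample_vial [379. 228. 393. 240.] 0.49
lid_tab [260. 130. 336. 138.] 0.65
stay_bar [357. 171. 393. 215.] 0.83
stay [360. 172. 393. 215.] 0.65
sample_vial [285. 256. 299. 286.] 0.77
sample_vial [246. 225. 253. 244.] 0.68
sample_vial [308. 226. 325. 270.] 0.62
lid_tab [359. 104. 392. 213.] 0.77
lid_tab [335. 173. 391. 232.] 0.57
lid_tab [358. 175. 391. 216.] 0.34
[352.7238154  203.50738387] [358.56027447 214.69868416] [340.40923832 173.60455815] [358.39747583 172.88443208]
[357.1693499  203.04383032] [363.21256864 214.18979582] [340.20449627 169.74906442] [358.17213789 169.03413988]
[361.59784219 202.58205382] [367.84615306 213.68295405] [340.00022833 165.9024987 ] [357.94732116 165.19275356]
[19.2 -7.1  1.9 69.2 -8.3 15. ] [0.643 0.181 0.324] [-120.8   -0.4   92.2]
```

View pics/c4.png

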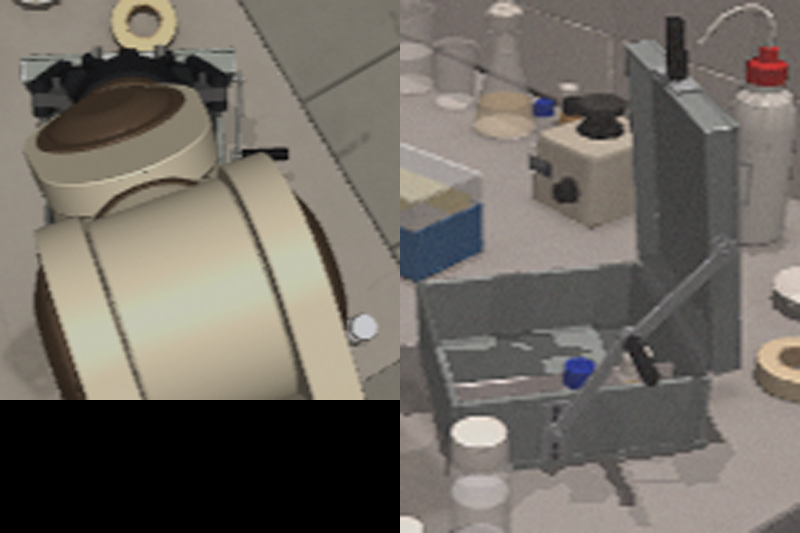

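The lid stands by itself, with the stay locked and slightly past straight. The bar measures at case x≈30, z≈100 mm, which agrees with the description. Next is the vial.

```bash
cat >> h.py <<'E'
def down(grip,yaw):
    M=R.from_euler('xyz',[-90,0,yaw],degrees=True); return np.array(grip)+[0,0,-.0187],M
E
python3 -c "
from h import *
print(*tool(*down([.4525,-.0415,.20],166)))"
```

```text
[-215.8   19.2  242.5] [ 0.465 -1.257 -0.339]
```

```bash

python3 -m inch '[[[0,-25,43],[0,0,0],50],[[0,-50,87],[0,0,0],50],[[-216,19,242],[0.465,-1.257,-0.339],50],[[-216,19,242],[0.465,-1.257,-0.339],50],[[-216,19,242],[0.465,-1.257,-0.339],50],[[-216,19,242],[0.465,-1.257,-0.339],50],[[-216,19,242],[0.465,-1.257,-0.339],50],[[-216,19,242],[0.465,-1.257,-0.339],50],[[-216,19,242],[0.465,-1.257,-0.339],50],[[-216,19,242],[0.465,-1.257,-0.339],50],[[-216,19,242],[0.465,-1.257,-0.339],50],[[-216,19,242],[0.465,-1.257,-0.339],50],[[-216,19,242],[0.465,-1.257,-0.339],50],[[-216,19,242],[0.465,-1.257,-0.339],50],[[-216,19,242],[0.465,-1.257,-0.339],50]]'
python3 - <<'E'
from h import *
o=bot.get_obs(); print(o["q"].round(1))
p=cam("wrist"); save(p,"w5"); f=p["frame"].copy()
for nm in("sample_vial","small_vial"):
    for r in bot.search_frame(p,nm)[:4]:
        b=np.round(r["box"]); print(nm,b,round(r["confidence"],2), atz(p,(b[0]+b[2])/2,b[1],0).round(3))
for z in(0,.065):
    for X,h in((.4525,-.0415),0),((.431,.03),0):
        u=proj(p,[X[0],X[1],z]); print(X,z,u.round()); cv2.circle(f,tuple(int(i) for i in u),3,(255,0,0),-1)
p["frame"]=f; save(p,"w5m")
print(*tool(*down([.4525,-.0415,.04],166)))
E
```

```text
time: 15.15
ee_pos: [0.4527, -0.0417, 0.1818]
tcp_rot: [-90.0, 0.0, 165.9]
wrist_force: [0.4, 0.2, -0.8]
opening: 0.05
[ -5.3  -8.9  -8.9  89.9   0.  -81.1]
sample_vial [257. 216. 304. 290.] 0.94 [ 0.503 -0.005  0.   ]
sample_vial [403. 265. 434. 305.] 0.72 [0.366 0.093 0.   ]
small_vial [174. 286. 336. 400.] 0.69 [0.557 0.074 0.   ]
small_vial [341. 216. 366. 262.] 0.64 [0.426 0.015 0.   ]
(0.4525, -0.0415) 0 [317. 173.]
(0.431, 0.03) 0 [352. 229.]
(0.4525, -0.0415) 0.065 [317. 192.]
(0.431, 0.03) 0.065 [359. 259.]
[  0.3 160.7  -0.2] [ 0.    -0.002 -0.001]
```

View pics/w5m.png

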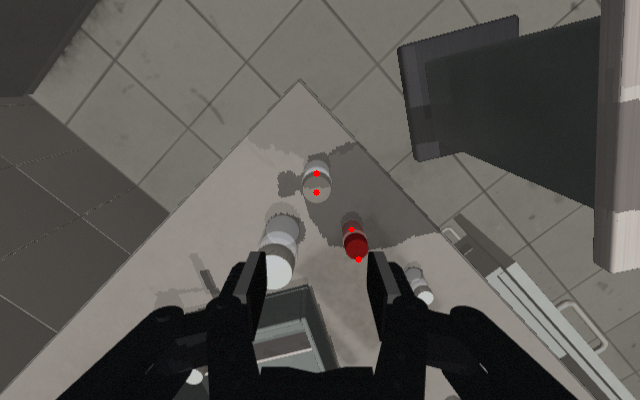

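In the wrist view the white vial (317,180) lies under the two predicted points: base (317,173), cap (317,192). The red one sits to its right and the large look-alike to its left. I go down and grip.

```bash

python3 -m inch '[[[0,50,0],[0,0,0],50],[[0,90,0],[0,0,0],50],[[0,120,0],[0,0,0],50],[[0,145,0],[0,0,0],50],[[0,160,0],[0,0,0],50],[[0,160,0],[0,0,0],50],[[0,160,0],[0,0,0],20],[[0,160,0],[0,0,0],20],[[0,160,0],[0,0,0],20],[[0,160,0],[0,0,0],20],[[0,160,0],[0,0,0],20]]' 25
python3 -m inch '[[[0,0,0],[0,0,0],20],[[0,0,0],[0,0,0],20]]'
python3 -c "
from h import *
M=down([0,0,0],166)[1]; o=bot.get_obs()
# keep grasp height: vial base at world z0 = 0 now
dz=o['ee_pos'][2]
for x,y,z in((-20,30,120),(-20,30,7)):
    X=cw(x,y,z); X[2]+=dz; print(tool(X,R.from_euler('xyz',[-90,0,178],degrees=True)), tool(X)[0])"
```

```text
time: 16.4
ee_pos: [0.4536, -0.0419, 0.0232]
tcp_rot: [-90.0, 0.2, 165.9]
wrist_force: [-0.6, 0.0, 6.8]
opening: 0.0264
time: 16.6
ee_pos: [0.4538, -0.0419, 0.0235]
tcp_rot: [-90.0, 0.2, 165.9]
wrist_force: [0.1, -0.3, 0.8]
opening: 0.0271
(array([ -42.3, -119.6, -269.4]), array([ 0.   , -0.211, -0.004])) [ -42.3 -119.6 -269.4]
(array([ -41.9,   -6.6, -269.3]), array([ 0.   , -0.211, -0.004])) [ -41.9   -6.6 -269.3]
```

```bash

python3 -m inch '[[[0,-20,0],[0,0,0],20],[[0,-60,0],[0,0,0],20],[[0,-100,0],[0,0,0],20],[[0,-130,0],[0,0,0],20],[[-10,-130,-40],[0,-0.1,0],20],[[-20,-130,-85],[0,-0.21,0],20],[[-25,-130,-130],[0,-0.21,0],20],[[-30,-130,-175],[0,-0.21,0],20],[[-35,-130,-215],[0,-0.21,0],20],[[-40,-130,-250],[0,-0.21,0],20],[[-42,-130,-269],[0,-0.21,0],20],[[-42,-120,-269],[0,-0.21,0],20],[[-42,-120,-269],[0,-0.21,0],20]]'
python3 - <<'E'
from h import *
o=bot.get_obs(); print(o["q"].round(1))
s=cam("side"); save(s,"s6"); f=cv2.imread('pics/s6.png')[80:280,240:440]; cv2.imwrite('pics/s6c.png',cv2.resize(f,None,fx=2.7,fy=2.7,interpolation=2))
print(tool(cw(-20,30,7)+[0,0,.0235]))
E
```

```text
time: 17.9
ee_pos: [0.5588, 0.2086, 0.1418]
tcp_rot: [-89.9, 0.1, 178.0]
wrist_force: [0.2, 0.6, -1.1]
opening: 0.0266
[ 20.5  10.5   6.3  85.8  -0.1 -67.5]
(array([ -0.9, 112.2,  -1.2]), None)
```

View pics/s6c.png

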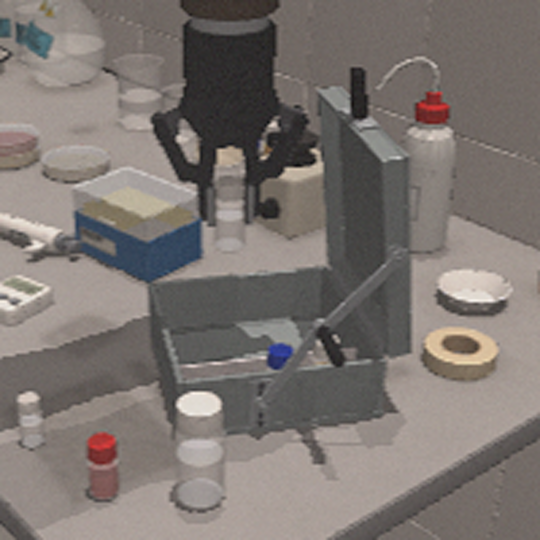

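Vial held upright. Lowering, the last bit slowly.

```bash

python3 -m inch '[[[-1,35,-1],[0,0,0],20],[[-1,70,-1],[0,0,0],20],[[-1,95,-1],[0,0,0],20],[[-1,106,-1],[0,0,0],20],[[-1,109,-1],[0,0,0],20],[[-1,109,-1],[0,0,0],20]]'
python3 -m inch '[[[0,1,0],[0,0,0],20],[[0,2,0],[0,0,0],20],[[0,2,0],[0,0,0],20]]'
```

```text
time: 18.55
ee_pos: [0.5604, 0.2086, 0.0347]
tcp_rot: [-90.0, 0.1, 177.9]
wrist_force: [-0.3, 0.6, -0.4]
opening: 0.0272
time: 18.85
ee_pos: [0.5608, 0.2088, 0.0335]
tcp_rot: [-90.0, 0.2, 177.9]
wrist_force: [-0.9, 0.2, -0.7]
opening: 0.0272
```

```bash

python3 -m inch '[[[0,1,0],[0,0,0],20],[[0,1,0],[0,0,0],20]]'; python3 -m inch '[[[0,1,0],[0,0,0],20],[[0,1,0],[0,0,0],20]]'
```

```text
time: 19.05
ee_pos: [0.5609, 0.2088, 0.0326]
tcp_rot: [-90.0, 0.2, 177.9]
wrist_force: [-0.1, -0.4, -0.3]
opening: 0.0267
time: 19.25
ee_pos: [0.5608, 0.2088, 0.0314]
tcp_rot: [-90.0, 0.2, 177.9]
wrist_force: [0.2, -0.7, -0.5]
opening: 0.027
```

```bash

python3 -m inch '[[[0,1,0],[0,0,0],20],[[0,1,0],[0,0,0],20]]'|grep -E "ee_pos|force"; python3 -m inch '[[[0,1,0],[0,0,0],20],[[0,1,0],[0,0,0],20]]'|grep -E "ee_pos|force"; python3 -m inch '[[[0,0.7,0],[0,0,0],20],[[0,0.7,0],[0,0,0],20]]'|grep -E "ee_pos|force"
```

```text
ee_pos: [0.5607, 0.2088, 0.0302]
wrist_force: [-0.5, -0.3, -0.1]
ee_pos: [0.5608, 0.2088, 0.0293]
wrist_force: [-0.2, 0.2, 1.5]
ee_pos: [0.5609, 0.2088, 0.0293]
wrist_force: [-3.0, -1.2, 5.9]
```

The vial is standing on the floor (contact at the expected height). Release, rise and work out the stay push.

```bash

python3 -m inch '[[[0,0,0],[0,0,0],20],[[0,0,0],[0,0,0],42],[[0,0,0],[0,0,0],42],[[0,0,0],[0,0,0],42],[[0,-40,0],[0,0,0],42],[[0,-85,0],[0,0,0],42],[[0,-130,0],[0,0,0],9],[[0,-170,0],[0,0,0],9],[[0,-170,0],[0,0,0],9]]'
cat >> h.py <<'E'
def push(p,tilt=33,lean=25):
    t,l=np.radians([tilt,lean]); y=np.array([np.sin(t)*np.cos(l),np.sin(l),-np.cos(t)*np.cos(l)])
    x=np.array([-np.cos(t),0,-np.sin(t)]); M=np.column_stack([x,y,np.cross(x,y)])
    return y,CR*R.from_matrix(M)
E
python3 - <<'E'
from h import *
s=cam("side"); save(s,"s7")
for k in("sample_vial",): 
    for r in bot.search_frame(s,k)[:4]: print(np.round(r["box"]),round(r["confidence"],2))
print("expected vial",proj(s,cw(-20,30,6)),proj(s,cw(-20,30,71)))
y,M=push(0); b=np.array([30,-134.5,100]); pre=b-45*y
X=cw(*pre); print(X.round(3)); print(tool(X,M)); print("via",tool(cw(-10,-134,200),M))
E
```

```text
time: 20.75
ee_pos: [0.5619, 0.2095, 0.2057]
tcp_rot: [-90.2, 0.7, 177.9]
wrist_force: [0.2, -0.1, 0.0]
opening: 0.0093
[322. 188. 334. 211.] 0.8
[305. 223. 326. 271.] 0.64
[246. 226. 254. 244.] 0.58
[294. 105. 394. 244.] 0.48
expected vial [324.65994169 210.35836913] [324.72267704 188.20260445]
[0.595 0.027 0.134]
(array([-40.7,  65.9, 180.8]), array([-0.446, -0.198,  0.545]))
via (array([-21.9,  -0. , 162.7]), array([-0.446, -0.198,  0.545]))
```

```bash

python3 -m inch '[[[-5,0,40],[0,0,0],9],[[-10,0,85],[-0.1,-0.05,0.13],9],[[-22,0,130],[-0.2,-0.1,0.26],9],[[-22,0,163],[-0.3,-0.14,0.4],9],[[-22,0,163],[-0.446,-0.198,0.545],9],[[-22,0,163],[-0.446,-0.198,0.545],9],[[-22,0,163],[-0.446,-0.198,0.545],9],[[-22,0,163],[-0.446,-0.198,0.545],9],[[-41,40,180],[-0.446,-0.198,0.545],9],[[-41,66,181],[-0.446,-0.198,0.545],9],[[-41,66,181],[-0.446,-0.198,0.545],9],[[-41,66,181],[-0.446,-0.198,0.545],9]]'
python3 - <<'E'
from h import *
o=bot.get_obs(); print(o["q"].round(1))
s=cam("side"); save(s,"s8"); w=cam("wrist"); save(w,"w8")
a=cv2.imread('pics/s8.png')[80:280,280:430]; a=cv2.resize(a,(450,600),interpolation=2)
b=cv2.imread('pics/w8.png')[100:400,220:420];b=cv2.resize(b,(350,525)); c=np.zeros((600,800,3),np.uint8); c[:,:450]=a; c[:525,450:]=b
cv2.imwrite('pics/c8.png',c)
y,M=push(0); print(tool(cw(*(np.array([30,-134.5,100])-4*y)),M))
T=R.from_euler('xyz',o["tcp_rot"],degrees=True)
for n in(-102,-148): print(proj(w,cw(30,n,100)),proj(s,cw(30,n,100)))
print(proj(s,o["ee_pos"]),proj(w,o["ee_pos"]))
E
```

```text
time: 22.05
ee_pos: [0.5959, 0.0276, 0.1346]
tcp_rot: [-115.0, 32.9, -177.6]
wrist_force: [-1.0, -0.5, 0.9]
opening: 0.0091
[ -12.1  -14.5  -28.    50.5   32.1 -104.3]
(array([ 2.4, 41.9,  0.8]), array([-0.   ,  0.002, -0.001]))
[319.7526595  256.18238135] [359.38572019 202.81272057]
[320.33150312 211.14678135] [365.53169251 213.93611989]
[356.97777935 201.80235623] [319.20803697 262.45537372]
```

View pics/c8.png

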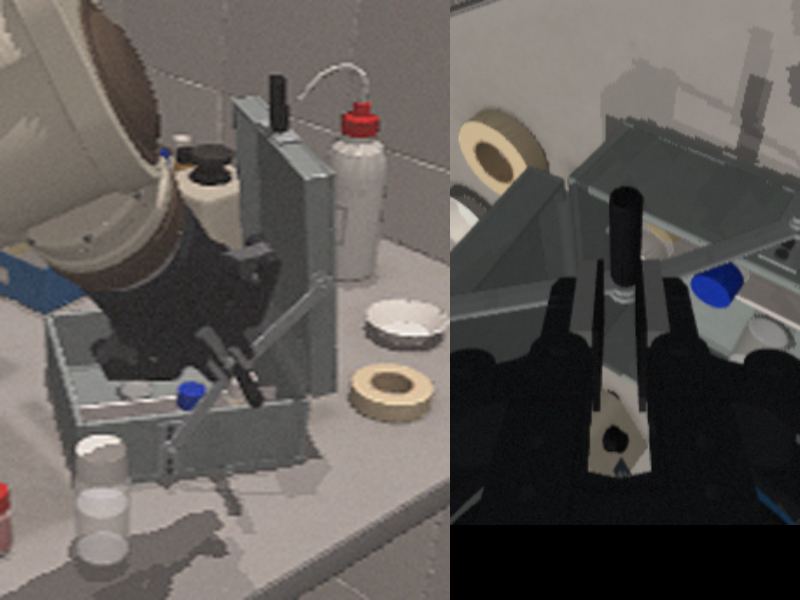

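Wrist view: the bar runs from crop (626,190) to (626,285), centred in the finger gap; the model agrees to 1 px. Advancing to just short of it, then feeling for contact.

```bash
G(){ grep -E "wrist_force|ee_pos"; }
python3 -m inch '[[[1,15,0],[0,0,0],9],[[2,28,1],[0,0,0],9],[[2,34,1],[0,0,0],9],[[2,36,1],[0,0,0],9],[[2,36,1],[0,0,0],9]]'|G
python3 -m inch '[[[0,2,0],[0,0,0],9],[[0,2,0],[0,0,0],9]]'|G
python3 -m inch '[[[0,2,0],[0,0,0],9],[[0,2,0],[0,0,0],9]]'|G
python3 -c "
from h import *
o=bot.get_obs();print(CR.inv().apply((o['ee_pos']-C)*1000).round(1),CR.inv().apply(o['wrist_force']).round(1),o['q'].round(0))"
```

```text
ee_pos: [0.6126, 0.0424, 0.1087]
wrist_force: [-0.4, 0.9, 1.0]
ee_pos: [0.6137, 0.043, 0.1078]
wrist_force: [-2.4, -2.2, 2.6]
ee_pos: [0.6147, 0.0438, 0.1064]
wrist_force: [-2.2, -2.4, 2.8]
[  28.  -137.4  106.4] [-2.2 -2.3  2.8] [ -10.  -12.  -29.   45.   31. -102.]
```

```bash
python3 -c "
from h import *
o=bot.get_obs();T=R.from_euler('xyz',o['tcp_rot'],degrees=True)
d=np.array([.65,0,-.75]);n=np.array([-.75,0,-.65])
for s in (3,6,9,12,15,20,25,30,34,38,42,46):
    f=s/84; print(s,T.inv().apply(CR.apply(84*(np.sin(f)*d+(1-np.cos(f))*n))).round(1))"
```

```text
3 [-0.3  2.7  1.2]
6 [-0.6  5.4  2.5]
9 [-0.7  8.1  3.8]
12 [-0.7 10.8  5. ]
15 [-0.7 13.5  6.3]
20 [-0.3 18.   8.4]
25 [ 0.4 22.4 10.4]
30 [ 1.3 26.8 12.5]
34 [ 2.3 30.3 14.1]
38 [ 3.4 33.8 15.7]
42 [ 4.8 37.2 17.3]
46 [ 6.3 40.5 18.8]
```

```bash
G(){ grep -E "time|wrist_force|ee_pos"; }
python3 -m inch '[[[0,1.3,0.6],[0,0,0],9],[[-0.3,2.7,1.2],[0,0,0],9],[[-0.3,2.7,1.2],[0,0,0],9]]'|G
python3 -m inch '[[[-0.3,2.7,1.2],[0,0,0],9],[[-0.3,2.7,1.2],[0,0,0],9]]'|G
python3 -m inch '[[[-0.1,2.7,1.3],[0,0,0],9],[[-0.1,2.7,1.3],[0,0,0],9]]'|G
python3 -c "
from h import *
o=bot.get_obs();print(CR.inv().apply((o['ee_pos']-C)*1000).round(1),CR.inv().apply(o['wrist_force']).round(1))"
```

```text
time: 23.35
ee_pos: [0.6166, 0.044, 0.1039]
wrist_force: [-1.9, -1.1, 2.3]
time: 23.55
ee_pos: [0.6188, 0.0442, 0.1016]
wrist_force: [-0.5, -0.0, 4.3]
time: 23.75
ee_pos: [0.621, 0.0443, 0.0993]
wrist_force: [-0.9, -1.4, 5.0]
[  34.3 -137.2   99.3] [-0.9 -1.4  5. ]
```

```bash
G(){ grep -E "time|wrist_force|ee_pos"; }
python3 -m inch '[[[0,2.7,1.3],[0,0,0],9],[[0,2.7,1.3],[0,0,0],9]]'|G
python3 -m inch '[[[0.2,2.7,1.3],[0,0,0],9],[[0.4,5.4,2.5],[0,0,0],9],[[0.4,5.4,2.5],[0,0,0],9]]'|G
python3 -m inch '[[[0.2,2.7,1.3],[0,0,0],9],[[0.6,5.4,2.5],[0,0,0],9],[[0.6,5.4,2.5],[0,0,0],9]]'|G
python3 -c "
from h import *
o=bot.get_obs();print(CR.inv().apply((o['ee_pos']-C)*1000).round(1),CR.inv().apply(o['wrist_force']).round(1))
s=cam('side'); save(s,'s9'); a=cv2.imread('pics/s9.png')[80:280,280:430]; a=cv2.resize(a,(450,600),interpolation=2);cv2.imwrite('pics/c9.png',a)"
```

```text
time: 23.95
ee_pos: [0.623, 0.0444, 0.0972]
wrist_force: [-0.8, 0.2, 4.3]
time: 24.25
ee_pos: [0.6266, 0.0446, 0.0927]
wrist_force: [-0.3, -0.3, 6.6]
time: 24.55
ee_pos: [0.6302, 0.0448, 0.0884]
wrist_force: [-0.5, -0.2, 6.3]
[  43.5 -137.    88.4] [-0.5 -0.2  6.3]
```

View pics/c9.png

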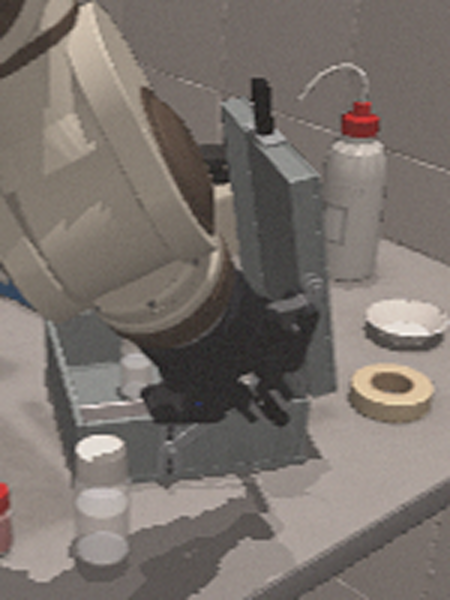

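The bar has followed for about 25 mm and the lid has dropped slightly. About 12 mm more.

```bash
G(){ grep -E "time|wrist_force|ee_pos"; }
python3 -m inch '[[[0.8,2.7,1.3],[0,0,0],9],[[1.4,5.2,2.4],[0,0,0],9],[[1.4,5.2,2.4],[0,0,0],9]]'|G
python3 -m inch '[[[0.8,2.7,1.3],[0,0,0],9],[[1.6,5.2,2.4],[0,0,0],9],[[1.6,5.2,2.4],[0,0,0],9]]'|G
python3 -c "
from h import *
o=bot.get_obs();print(CR.inv().apply((o['ee_pos']-C)*1000).round(1),CR.inv().apply(o['wrist_force']).round(1))"
```

```text
time: 24.9
ee_pos: [0.6331, 0.045, 0.0841]
wrist_force: [-0.7, -0.3, 8.0]
time: 25.2
ee_pos: [0.6359, 0.0451, 0.0798]
wrist_force: [0.4, -0.3, 6.9]
[  49.3 -137.    79.8] [ 0.4 -0.3  6.9]
```

```bash
G(){ grep -E "time|wrist_force|ee_pos"; }
python3 -m inch '[[[0.6,1.9,0.9],[0,0,0],9],[[0.6,1.9,0.9],[0,0,0],9]]'|G
python3 -m inch '[[[0,-2,0],[0,0,0],9],[[0,-6,0],[0,0,0],9],[[0,-15,0],[0,0,0],9],[[0,-40,0],[0,0,0],9],[[0,-80,0],[0,0,0],9],[[0,-110,0],[0,0,0],9],[[0,-110,0],[0,0,0],9]]'|G
python3 -c "
from h import *
o=bot.get_obs();print(CR.inv().apply((o['ee_pos']-C)*1000).round(1),o['q'].round(0))
s=cam('side'); save(s,'s10'); a=cv2.imread('pics/s10.png')[70:270,250:440]; a=cv2.resize(a,(570,600),interpolation=2);cv2.imwrite('pics/c10.png',a)
for th in np.arange(1.1,1.56,.05):
    print(round(th,2),proj(s,cw(90-210*np.cos(th)+11*np.sin(th),0,60+210*np.sin(th)+11*np.cos(th))).round(1), proj(s,cw(90-223*np.cos(th)+11*np.sin(th),0,60+223*np.sin(th)+11*np.cos(th))).round(1))"
```

```text
time: 25.4
ee_pos: [0.6374, 0.0452, 0.079]
wrist_force: [-1.4, -0.1, 8.3]
time: 26.1
ee_pos: [0.5839, -0.0054, 0.1661]
wrist_force: [0.6, -0.7, 0.3]
[  -4.8 -185.4  166.1] [ -16.  -16.  -26.   55.   34. -109.]
1.1 [338.6 121. ] [336.1 116.1]
1.15 [343. 119.] [340.8 113.8]
1.2 [347.4 117.1] [345.5 111.8]
1.25 [351.9 115.5] [350.3 110. ]
1.3 [356.5 114. ] [355.2 108.5]
1.35 [361.1 112.8] [360.1 107.2]
1.4 [365.7 111.9] [365.  106.2]
1.45 [370.3 111.1] [370.  105.4]
1.5 [374.9 110.6] [374.9 104.8]
1.55 [379.4 110.4] [379.8 104.5]
```

View pics/c10.png

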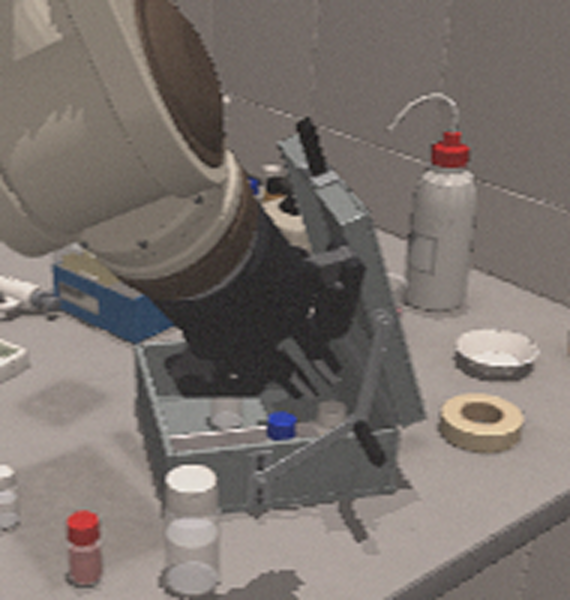

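The stay is broken and stays so; the lid rests at about 1.25 rad (tab tip at side pixel 351,111). The vial stands in the compartment. Now I go back to the tab, refining its angle from dark pixels.

```bash
cat >> h.py <<'E'
def tab(th,r=210,a=11): return cw(90-r*np.cos(th)+a*np.sin(th),0,60+r*np.sin(th)+a*np.cos(th))
E
python3 - <<'E'
from h import *
g=cv2.imread("pics/s10.png",0)[100:130,340:362]; v,u=np.where(g<45)
print(len(u),u.min()+340,u.max()+340,v.min()+100,v.max()+100,np.polyfit(v+100,u+340,1), (u.mean()+340,v.mean()+100))
p=bot.camera("side")
for th in(1.2,1.22,1.24,1.26,1.28): print(th,proj(p,tab(th,223,17)),proj(p,tab(th,223,5)),proj(p,tab(th,203)))
G,M=pose(tab(1.25),30,1); y=M.apply([0,1,0]); print((G-.08*y).round(3)); print("pre",tool(G-.08*y,M)); print("via",tool([.5,.08,.33],M))
E
```

```text
82 342 357 109 129 [2.17000905e-01 3.27527795e+02] (np.float64(353.2926829268293), np.float64(118.73170731707317))
1.2 [348.03673984 110.67799639] [342.97888406 112.96033623] [348.44965942 119.91032016]
1.22 [349.97255228 109.98792918] [344.87917796 112.17178828] [350.17662081 119.25379392]
1.24 [351.91742449 109.33620449] [346.79144831 111.42035166] [351.91269203 118.63084847]
1.26 [353.8702414  108.72318166] [348.71460367 110.70646009] [353.65690957 118.04182433]
1.28 [355.82988292 108.14919099] [350.64754446 110.03051938] [355.40830454 117.48703787]
[0.585 0.18  0.316]
pre (array([ -93.6,  -33. , -218.3]), array([0.398, 1.561, 0.289]))
via (array([ -27.8, -129.7, -157. ]), array([0.398, 1.561, 0.289]))
```

```bash

python3 -m inch '[[[-8,-40,-45],[0,0,0],40],[[-16,-75,-90],[0,0,0],40],[[-28,-130,-157],[0.1,0.4,0.07],40],[[-28,-130,-157],[0.2,0.78,0.145],40],[[-28,-130,-157],[0.398,1.561,0.289],40],[[-28,-130,-157],[0.398,1.561,0.289],40],[[-28,-130,-157],[0.398,1.561,0.289],40],[[-28,-130,-157],[0.398,1.561,0.289],40],[[-28,-130,-157],[0.398,1.561,0.289],40],[[-28,-130,-157],[0.398,1.561,0.289],40],[[-28,-130,-157],[0.398,1.561,0.289],40],[[-28,-130,-157],[0.398,1.561,0.289],40],[[-60,-75,-190],[0.398,1.561,0.289],40],[[-94,-33,-218],[0.398,1.561,0.289],40],[[-94,-33,-218],[0.398,1.561,0.289],40],[[-94,-33,-218],[0.398,1.561,0.289],40]]'
python3 - <<'E'
from h import *
o=bot.get_obs(); print(o["q"].round(1))
w=cam("wrist"); save(w,"w11"); g=cv2.cvtColor(w["frame"],cv2.COLOR_RGB2GRAY)
for a in((1.22),(1.25),(1.28)): print(a,proj(w,tab(a)),proj(w,tab(a,223)))
u0,v0=proj(w,tab(1.25,223)).astype(int)
m=(g[v0-40:v0+60,u0-45:u0+45]<45).astype(np.uint8); n,l,st,ce=cv2.connectedComponentsWithStats(m)
for i in range(1,n):
    if st[i,4]>60: print(st[i]+[u0-45,v0-40,0,0,0],ce[i]+[u0-45,v0-40])
s=cam("side"); save(s,"s11"); g=cv2.imread("pics/s11.png",0)[100:130,340:362]; v,u=np.where(g<45); print(u.mean()+340,v.mean()+100,len(u))
G,M=pose(tab(1.255),30,1); print(tool(G,M))
E
```

```text
time: 27.8
ee_pos: [0.5866, 0.1832, 0.3109]
tcp_rot: [-119.7, 0.1, 92.5]
wrist_force: [-0.5, -0.4, -0.9]
opening: 0.0399
[ 21.7 -13.1  -4.1  70.7  -9.5  16.8]
1.22 [311.45349756 214.2474417 ] [311.1558896  225.05381422]
1.25 [311.50797658 221.9419595 ] [311.22167258 233.50225669]
1.28 [311.56454023 229.22461844] [311.28963525 241.4563527 ]
[ 296  196   28   43 1063] [309.76952023 217.56632173]
[331 236  11  26 203] [336.04433498 247.15763547]
[266 251  12  42 411] [271.53527981 273.69099757]
353.36708860759495 118.48101265822785 79
(array([-0.5, 78.1, -2.3]), array([-0.004,  0.002, -0.001]))
```

```bash

python3 -m inch '[[[-1,35,-1],[0,0,0],40],[[-2,60,-2],[0,0,0],40],[[-2,76,-2],[0,0,0],40],[[-2,76,-2],[0,0,0],40],[[-2,76,-2],[0,0,0],40]]'
python3 -m inch '[[[0,0,0],[0,0,0],10],[[0,0,0],[0,0,0],10],[[0,0,0],[0,0,0],10],[[0,0,0],[0,0,0],10],[[0,0,0],[0,0,0],10]]' 20
python3 -m inch '[[[0,0,0],[0,0,0],10],[[0,0,0],[0,0,0],10]]'
python3 -c "
from h import *
arc(np.arange(1.25,.6,-.05))"
```

```text
time: 28.4
ee_pos: [0.6244, 0.1799, 0.2493]
tcp_rot: [-119.8, 0.1, 92.3]
wrist_force: [0.6, -0.1, 0.8]
opening: 0.04
time: 28.9
ee_pos: [0.6248, 0.1803, 0.2517]
tcp_rot: [-120.0, 0.0, 92.4]
wrist_force: [-3.2, 1.0, 7.4]
opening: 0.0181
time: 29.1
ee_pos: [0.6246, 0.1803, 0.2517]
tcp_rot: [-120.0, 0.0, 92.4]
wrist_force: [-0.4, 0.1, -0.1]
opening: 0.0175
th 1.255 r 0.2153 F case [-0.4  0.2 -0.1] q [ 20. -10.  -8.  63.  -9.  15.]
1.25 [ 0.  -0.3  1.1]
1.2 [ 0.  -2.7 11.6]
1.15 [ 0.  -4.7 22.2]
1.1 [ 0.  -6.1 32.8]
1.05 [ 0.1 -6.9 43.6]
1.0 [ 0.1 -7.3 54.3]
0.95 [ 0.1 -7.1 65.1]
0.9 [ 0.1 -6.3 75.8]
0.85 [ 0.1 -5.  86.5]
0.8 [ 0.1 -3.2 97.1]
0.75 [ 1.000e-01 -9.000e-01  1.076e+02]
0.7 [  0.2   2.  118. ]
0.65 [  0.2   5.4 128.2]
```

```bash

python3 -m inch '[[[0,-1.3,5.5],[0,0,0],10],[[0,-2.7,11.6],[0,0,0],10],[[0,-4.7,22],[0,0,0],10],[[0,-6,33],[0,0,0],10],[[0,-7,43.5],[0,0,0],10],[[0,-7.3,54],[0,0,0],10],[[0,-7.3,54],[0,0,0],10]]'
python3 -c "
from h import *
arc(np.arange(1.0,.0,-.05))"
```

```text
time: 29.8
ee_pos: [0.5727, 0.178, 0.2303]
tcp_rot: [-120.0, 0.1, 92.4]
wrist_force: [-0.6, -2.4, -1.0]
opening: 0.0176
th 0.994 r 0.2155 F case [-0.7 -2.3 -1. ] q [ 22. -17. -16.  62. -10.  17.]
1.0 [-0.   0.  -1.3]
0.95 [0.  0.2 9.4]
0.9 [ 0.   1.  20.2]
0.85 [ 0.1  2.3 30.9]
0.8 [ 0.1  4.1 41.5]
0.75 [ 0.1  6.5 52. ]
0.7 [ 0.1  9.4 62.4]
0.65 [ 0.1 12.7 72.6]
0.6 [ 0.2 16.7 82.7]
0.55 [ 0.2 21.  92.5]
0.5 [  0.2  25.9 102.1]
0.45 [  0.2  31.3 111.4]
0.4 [  0.2  37.1 120.5]
0.35 [  0.2  43.4 129.3]
0.3 [  0.3  50.1 137.7]
0.25 [  0.3  57.2 145.8]
0.2 [  0.3  64.7 153.5]
0.15 [  0.3  72.6 160.9]
0.1 [  0.3  80.8 167.8]
0.05 [  0.3  89.4 174.3]
```

```bash

python3 -m inch '[[[0,0.2,9],[0,0,0],10],[[0,1,20],[0,0,0],10],[[0,2.3,31],[0,0,0],10],[[0,4,41.5],[0,0,0],10],[[0,6.5,52],[0,0,0],10],[[0,9.4,62],[0,0,0],10],[[0,12.7,72.6],[0,0,0],10],[[0,16.7,82.7],[0,0,0],10],[[0,21,92.5],[0,0,0],10],[[0,26,102],[0,0,0],10],[[0,31,111.5],[0,0,0],10],[[0,37,120.5],[0,0,0],10],[[0,37,120.5],[0,0,0],10]]'
python3 -c "
from h import *
arc(np.arange(.4,-.06,-.025))"
```

```text
time: 31.1
ee_pos: [0.4855, 0.1741, 0.1357]
tcp_rot: [-119.8, 0.1, 92.4]
wrist_force: [-0.3, -2.5, -2.6]
opening: 0.0176
th 0.388 r 0.2157 F case [-0.4 -2.5 -2.6] q [ 26. -29. -35.  57. -12.  21.]
0.4 [-0.  -1.5 -2.1]
0.375 [0.  1.6 2.3]
0.35 [0.  4.8 6.6]
0.325 [ 0.   8.1 10.9]
0.3 [ 0.  11.5 15. ]
0.275 [ 0.1 15.1 19.1]
0.25 [ 0.1 18.7 23.1]
0.225 [ 0.1 22.4 27. ]
0.2 [ 0.1 26.2 30.8]
0.175 [ 0.1 30.1 34.6]
0.15 [ 0.1 34.1 38.2]
0.125 [ 0.1 38.2 41.7]
0.1 [ 0.1 42.4 45.1]
0.075 [ 0.1 46.7 48.4]
0.05 [ 0.2 51.  51.6]
0.025 [ 0.2 55.4 54.7]
-0.0 [ 0.2 59.9 57.7]
-0.025 [ 0.2 64.5 60.5]
-0.05 [ 0.2 69.1 63.3]
```

```bash
G(){ grep -E "time|wrist_force|ee_pos"; }
python3 -m inch '[[[0,5,6.6],[0,0,0],10],[[0,11.5,15],[0,0,0],10],[[0,18.7,23],[0,0,0],10],[[0,26,31],[0,0,0],10],[[0,34,38],[0,0,0],10],[[0,40,43.3],[0,0,0],10],[[0,42.4,45],[0,0,0],10],[[0,42.4,45],[0,0,0],10]]'|G
python3 -m inch '[[[0,1.7,1.3],[0,0,0],10],[[0,3.4,2.6],[0,0,0],10],[[0,3.4,2.6],[0,0,0],10]]'|G
python3 -m inch '[[[0,1.7,1.3],[0,0,0],10],[[0,3.4,2.6],[0,0,0],10],[[0,3.4,2.6],[0,0,0],10]]'|G
python3 -c "
from h import *
arc(np.arange(.1,-.06,-.025))"
```

```text
time: 31.9
ee_pos: [0.4671, 0.1733, 0.0757]
wrist_force: [-1.2, -0.9, -2.1]
time: 32.2
ee_pos: [0.4665, 0.1733, 0.0713]
wrist_force: [-0.7, -0.8, -1.5]
time: 32.5
ee_pos: [0.466, 0.1733, 0.0668]
wrist_force: [0.6, -0.9, -2.6]
th 0.055 r 0.2159 F case [ 0.6 -0.9 -2.6] q [ 27. -31. -43.  50. -12.  22.]
0.1 [-0.  -7.8 -5.9]
0.075 [-0.  -3.5 -2.6]
0.05 [0.  0.8 0.6]
0.025 [0.  5.3 3.7]
0.0 [0.  9.8 6.7]
-0.025 [ 0.  14.3  9.5]
-0.05 [ 0.  19.  12.3]
```

```bash
G(){ grep -E "wrist_force|ee_pos"; }
python3 -m inch '[[[0,1.7,1.2],[0,0,0],10],[[0,1.7,1.2],[0,0,0],10]]'|G
python3 -m inch '[[[0,1.7,1.2],[0,0,0],10],[[0,1.7,1.2],[0,0,0],10]]'|G
python3 -m inch '[[[0,1.7,1.2],[0,0,0],10],[[0,1.7,1.2],[0,0,0],10]]'|G
python3 -m inch '[[[0,1.3,0.9],[0,0,0],10],[[0,1.3,0.9],[0,0,0],10]]'|G
python3 -m inch '[[[0,1.3,0.9],[0,0,0],10],[[0,1.3,0.9],[0,0,0],10]]'|G
```

```text
ee_pos: [0.4657, 0.1733, 0.0645]
wrist_force: [1.1, -1.1, -1.8]
ee_pos: [0.4655, 0.1732, 0.0622]
wrist_force: [1.0, -0.3, -3.0]
ee_pos: [0.4653, 0.1733, 0.0599]
wrist_force: [1.0, -1.0, -1.4]
ee_pos: [0.4652, 0.1732, 0.0581]
wrist_force: [0.9, -0.7, -2.6]
ee_pos: [0.4651, 0.1732, 0.0564]
wrist_force: [1.4, -0.3, -1.6]
```

```bash
G(){ grep -E "wrist_force|ee_pos"; }
python3 -m inch '[[[0,1.3,0.9],[0,0,0],10],[[0,1.3,0.9],[0,0,0],10]]'|G
python3 -m inch '[[[0,1.3,0.9],[0,0,0],10],[[0,1.3,0.9],[0,0,0],10]]'|G
python3 -m inch '[[[0,1.3,0.9],[0,0,0],10],[[0,1.3,0.9],[0,0,0],10]]'|G
python3 -c "
from h import *
arc([0])"
```

```text
ee_pos: [0.465, 0.1732, 0.0548]
wrist_force: [1.4, -1.3, -1.2]
ee_pos: [0.4652, 0.1733, 0.0547]
wrist_force: [-11.8, -4.2, 12.9]
ee_pos: [0.4652, 0.1733, 0.0546]
wrist_force: [-15.8, -6.2, 15.5]
th -0.002 r 0.2158 F case [-16.   -5.5  15.5] q [ 27. -31. -45.  48. -12.  22.]
0 [-0.  -0.4 -0.2]
```

Firm contact at θ≈0, so the lid is shut. Relax, open, withdraw, check.

```bash

python3 -m inch '[[[0,0,0],[0,0,0],10],[[0,0,0],[0,0,0],10]]'
python3 -m inch '[[[0,0,0],[0,0,0],40],[[0,0,0],[0,0,0],40],[[0,0,0],[0,0,0],40],[[0,-20,-12],[0,0,0],40],[[0,-60,-35],[0,0,0],40],[[0,-100,-30],[0,0,0],40],[[0,-150,0],[0,0,0],40],[[0,-150,0],[0,0,0],40]]'
python3 - <<'E'
from h import *
s=cam("side"); save(s,"s12"); t=cam("top"); save(t,"t12")
a0=cv2.imread("pics/side0.png"); a=cv2.imread("pics/s12.png")
c=np.vstack([cv2.resize(x[150:300,215:435],(440,300),interpolation=2) for x in (a0,a)]); c=np.hstack([c,cv2.resize(cv2.imread("pics/t12.png")[100:300,220:400],(360,400)).copy() if 0 else np.vstack([cv2.resize(cv2.imread("pics/t12.png")[100:300,200:410],(360,343)),np.zeros((257,360,3),np.uint8)])])
cv2.imwrite("pics/c12.png",c)
for k in("timer","tape_roll","small_vial"):
    for r in bot.search_frame(s,k)[:1]: print(k,np.round(r["box"]),round(r["confidence"],2))
print(bot.get_obs()["time"])
E
```

```text
time: 34.3
ee_pos: [0.4651, 0.1732, 0.0547]
tcp_rot: [-119.9, 0.1, 92.4]
wrist_force: [-6.0, -2.8, 4.5]
opening: 0.0179
time: 35.1
ee_pos: [0.3892, 0.1706, 0.1889]
tcp_rot: [-120.1, -0.1, 92.5]
wrist_force: [1.3, 0.4, -0.4]
opening: 0.0398
timer [231. 182. 260. 201.] 0.66
tape_roll [398. 200. 426. 220.] 0.86
35.35
```

View pics/c12.png

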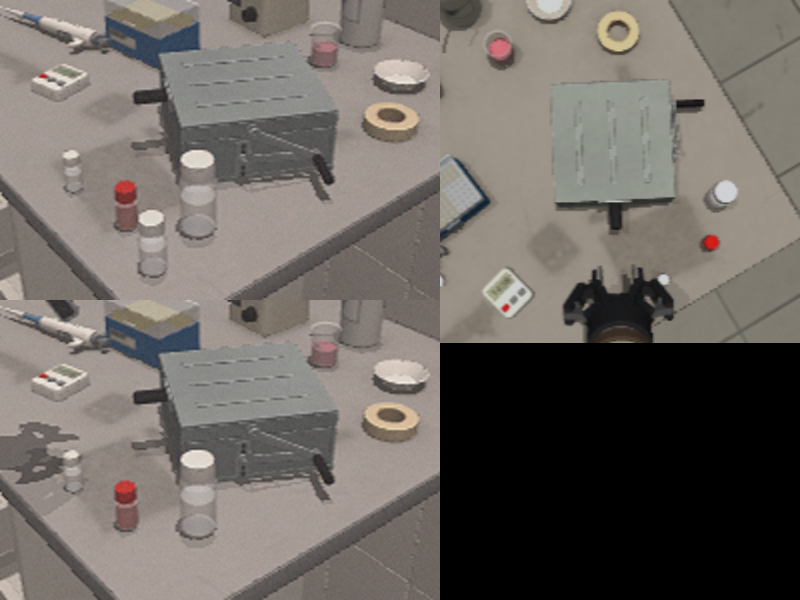

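The lid is fully shut, the stay is folded as at the start, and everything else is where it was. The arm is clear, so I hand it in.

```bash
python3 -c "
from workcell import bot
print(bot.job_done())"
```

```text
the job is handed in; nothing more can be done
None
```

The taller vial (28 × 65 mm, white cap) is in the empty compartment of the case, and the lid is fully shut. I handed the job in at about 35 s.

- **Opening:** I raised the lid by its tab to the hard stop, felt at about 10 N near 1.54 rad. After I let go it stood by itself on the locked stay.
- **Vial:** I set it down by feel near the suggested point on the compartment floor. A later side picture showed it upright in the compartment, about 7 mm from the point I aimed at. I did not see it again after the lid closed.
- **Closing:** I pushed the stay's bar about 37 mm with at most about 9 N, and the lid stayed up at about 1.25 rad. I then lowered it by the tab without letting go until it met the rim at angle 0, with about 23 N at the wrist when I stopped.

**Last checks:** the final side and top pictures show the lid shut and the stay folded as at the start. The red vial, the other vials, the timer and the tape roll are in their original places. The arm touches nothing. The network did not report the small (red) vial in the last side picture, but it is plainly visible there, unmoved.

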